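# Close a filter holder crosswise

### The arm

A 6-joint arm with a two-finger parallel gripper is mounted at the origin on the work surface. World frame = base frame: x ahead of the robot, y to its left, z up, the work surface at z = 0. Lengths are in mm, angles in rad, forces in N, time in s.
With the tool pointing down it reaches from about 350 to 950 mm from the base axis. Payload 17.4 kg.
Tool frame: the origin (TCP) lies on the centre line of the jaws, within the pads' length; the fingertips stand 17 mm ahead of it and the grasp point (between the pads) lies 2 mm behind it; z points along the fingers, y is the line along which they close (so a half turn about z gives the same grasp; the last joint's range is limited). The gripper opens to 93 mm and grips with 3 to 60 N. Pads are 15 mm wide; open, the fingers measure 128 mm over their backs; the gripper's body (75 mm by 188 mm) begins 65 mm behind the grasp point.
Start: joints at [1.261, 0.116, 1.442, -0, 1.584, -0.038], TCP at [181.222, 650.224, 235.646] pointing down, gripper open.
Joint ranges: [-2.83, 2.83], [-0.83, 2.19], [0.07, 2.5], [-1.14, 4.28], [0.01, 3], [-2.97, 2.97]. Speed limits (rad/s): [1.89, 1.89, 2.22, 3.14, 3.14, 3.14].

### API

Orientations are given as a rotation vector (axis times angle).
In Python, from workcell import manip gives the robot as it stands.
- The arm moves only by the tool drive_tool, never from a script. Its argument "deltas" is a list of rows, each a list of 3 entries, a list of its own where there are three numbers: the turn, a rotation vector about the tool's x, y, z in degrees, then the shift along the tool's x, y, z in cm, then the opening in per cent of the stroke, from 0 (shut) to 100 (fully open). In form: [[[wx, wy, wz], [x, y, z], grip], ...]. A call has 1 to 12 rows; each row is the pose to reach, as a shift and turn from the pose commanded when the call began, along the tool's axes at that moment; what a row does not reach only later rows make up. A row lasts 1/8 s, in which the tool goes at most 62.5 mm and 10.7 degrees, less where a joint would pass 70% of its speed; a pose out of reach is approached as far as the arm can. A call with a gripper value outside its range is refused whole. The fingers move at their own pace and stop on an object; "newtons" is the grip in N (left out, the last holds). Time passes only in rows, so rows that repeat a pose let the fingers close. It gives the time, the measured TCP pose, the force, the opening and the grip force at its end, in the units of the state.
- manip.get_state(): the state, without advancing time (a new reading comes with each control period).
- manip.capture(name): name is "scene" or "top"; returns the picture (400x640x3 uint8, red, green, blue); there is no depth.
- manip.camera_model(name): a dict with "fx", "fy", "cx", "cy" (pixels), "k1" (the pictures are not rectified: a ray, as slopes to the right and down, at radius r is drawn at 1 + k1 r^2 times it, then the intrinsics apply), "camera_from_world" (4x4, takes a point from world to camera coordinates). Camera axes: x right, y up, looking along -z (the intrinsics and any distortion apply to the point x, -y, -z); pixel columns grow to the right and rows downward; lengths in mm; the calibration is good to about 2 mm. A picture is of the moment at which its call begins. camera_model takes no time and is no camera call.
- manip.sign_off(): hands the job in; it is judged then, once.
The state is a dict: "clock": time; "qpos": joint angles; "joint_vel": joint speeds; "joint_efforts": joint torques, N m; "ee_pos": TCP position; "tool_rot": TCP orientation; "contact_force": force on the tool from outside, world axes, zero at the start; "ft_torque": the same for the moment, N m; "finger_gap": finger opening in mm; "grip_force": force on a finger pad.
Only numpy, scipy, OpenCV 4.12 (cv2) and the standard library are available. Lean on these libraries where they do the work, as an engineer would, in place of code of your own. Each camera call takes 0.05 s, during which the arm holds its last target. There are 200 camera calls.

### The job

The lid of the steel filter holder is held by four T-handle clamp nuts that tighten clockwise: one diagonal pair is already half tight, the other pair is still loose. Bring the loose pair up to half tight as well, and only when all four are about half tight, tighten them fully to their stops crosswise, following each first nut of a diagonal with the one opposite it before going to the other diagonal. Leave the other things on the bench where they are.

Things in the scene. Friction and masses are not known exactly. Their poses are not given: they have to be found in the camera images.
- lid_centre (a point): Centre of the top face of the round stainless filter holder's lid (230 mm across; its top is 100 mm above the bench; the holder stands on three legs, fixed to the bench). z up, x and y turn with the holder. The four nuts stand on the lid on a circle of 90 mm radius, 90 degrees apart, in anticlockwise order a, b, c, d seen from above; a is diagonally opposite c, b opposite d. A low boss (26 mm across, 20 mm high) stands in the middle.
- nut_a (a joint): Turn of clamp nut a about its vertical axis, rad; it grows as the nut is turned CLOCKWISE seen from above (tightening): 0 is fully loose, 0.7 half tight, 1.4 fully tight against a hard stop. starts about half tight (0.6 to 0.8); a and c, and b and d, are the opposite pairs. It turns with a light constant friction (about 0.1 N m) and stays where it is left.
- nut_a_bar (a point): Centre of the black T-bar handle of nut a (bar 70 mm long, 13 mm thick, 24 mm high, level), 44 mm above the lid, on the nut's axis; underneath, the bar stands on a 12 mm stem, with 15 mm or more free below its underside. x along the bar, z up; it turns with the nut. The bar points at the lid's centre when fully tight (1.4), lies 40 degrees anticlockwise of that line when half tight, and 80 degrees anticlockwise of it (nearly crosswise to it) when fully loose.
- nut_b (a joint): Turn of clamp nut b about its vertical axis, rad; it grows as the nut is turned CLOCKWISE seen from above (tightening): 0 is fully loose, 0.7 half tight, 1.4 fully tight against a hard stop. starts loose (0 to 0.15); a and c, and b and d, are the opposite pairs. It turns with a light constant friction (about 0.1 N m) and stays where it is left.
- nut_b_bar (a point): Centre of the black T-bar handle of nut b (bar 70 mm long, 13 mm thick, 24 mm high, level), 44 mm above the lid, on the nut's axis; underneath, the bar stands on a 12 mm stem, with 15 mm or more free below its underside. x along the bar, z up; it turns with the nut. The bar points at the lid's centre when fully tight (1.4), lies 40 degrees anticlockwise of that line when half tight, and 80 degrees anticlockwise of it (nearly crosswise to it) when fully loose.
- nut_c (a joint): Turn of clamp nut c about its vertical axis, rad; it grows as the nut is turned CLOCKWISE seen from above (tightening): 0 is fully loose, 0.7 half tight, 1.4 fully tight against a hard stop. starts about half tight (0.6 to 0.8); a and c, and b and d, are the opposite pairs. It turns with a light constant friction (about 0.1 N m) and stays where it is left.
- nut_c_bar (a point): Centre of the black T-bar handle of nut c (bar 70 mm long, 13 mm thick, 24 mm high, level), 44 mm above the lid, on the nut's axis; underneath, the bar stands on a 12 mm stem, with 15 mm or more free below its underside. x along the bar, z up; it turns with the nut. The bar points at the lid's centre when fully tight (1.4), lies 40 degrees anticlockwise of that line when half tight, and 80 degrees anticlockwise of it (nearly crosswise to it) when fully loose.
- nut_d (a joint): Turn of clamp nut d about its vertical axis, rad; it grows as the nut is turned CLOCKWISE seen from above (tightening): 0 is fully loose, 0.7 half tight, 1.4 fully tight against a hard stop. starts loose (0 to 0.15); a and c, and b and d, are the opposite pairs. It turns with a light constant friction (about 0.1 N m) and stays where it is left.
- nut_d_bar (a point): Centre of the black T-bar handle of nut d (bar 70 mm long, 13 mm thick, 24 mm high, level), 44 mm above the lid, on the nut's axis; underneath, the bar stands on a 12 mm stem, with 15 mm or more free below its underside. x along the bar, z up; it turns with the nut. The bar points at the lid's centre when fully tight (1.4), lies 40 degrees anticlockwise of that line when half tight, and 80 degrees anticlockwise of it (nearly crosswise to it) when fully loose.
- dishes: Bystander: covered culture dish, 92 mm across, 28 mm high, lying beside the holder; origin at the centre of its underside. To be left where it is.
- spanner: Bystander: steel spanner 160 mm long, lying beside the holder; origin at the centre of its underside. To be left where it is.
- gasket: Bystander: grey rubber ring 96 mm across, 8 mm high, lying beside the holder; origin at the centre of its underside. To be left where it is.
- tip_box: Bystander: blue pipette-tip box with clear lid, 85 x 120 x 75 mm; origin at the centre of its underside. To be left where it is.
- jar: Bystander: glass jar, 76 mm across, 100 mm high; origin at the centre of its underside. To be left where it is.
Mind the look-alikes: they are no part of the job. What is shaped like the part that bears lid_centre but blue or purple is not meant.

How it is judged (in metres and radians):
On the way:
1. all four nuts are about half tight together (each between 0.45 and 1.0 rad) (value of joint nut_a between 0.45 and 1 rad and value of joint nut_b between 0.45 and 1 rad and value of joint nut_c between 0.45 and 1 rad and value of joint nut_d between 0.45 and 1 rad), for 0.1 s.
At the end, for the whole second after the job is handed in: All four nuts are fully tight (each beyond 1.25 of 1.4 rad, its bar within about 9 degrees of pointing at the lid's centre), and every bystander is within 30 mm of where it stood (value of joint each of nut_a, nut_b, nut_c, nut_d above 1.25 rad and distance of each of dishes, spanner, gasket, tip_box, jar from where it was at the start of the episode below 0.03 m); the robot touches nothing.
It fails at once if a nut was tightened well past half while another was still well short of half (one at a time, not a little each pass) (value of joint any of nut_a, nut_b, nut_c, nut_d above 1 rad and value of joint any of nut_a, nut_b, nut_c, nut_d below 0.45 rad).
It fails at once if in the last pass a neighbour was tightened next, instead of the nut diagonally opposite ((value of joint each of nut_a, nut_b above 1.1 rad and value of joint each of nut_c, nut_d below 1.1 rad) or (value of joint each of nut_b, nut_c above 1.1 rad and value of joint each of nut_d, nut_a below 1.1 rad) or (value of joint each of nut_c, nut_d above 1.1 rad and value of joint each of nut_a, nut_b below 1.1 rad) or (value of joint each of nut_d, nut_a above 1.1 rad and value of joint each of nut_b, nut_c below 1.1 rad)).
It fails at once if a bystander was shoved or knocked over (distance of any of dishes, spanner, gasket, tip_box, jar from where it was at the start of the episode above 0.03 m or angle between any of dishes, spanner, gasket, tip_box, jar's own z axis and vertical above 0.5 rad).
It also fails if it takes over 72 s, if anything falls off the work surface, if the arm or the gripper's body presses on something with over 40 N, if the wrist force passes 120 N, or if a joint passes its speed limit or range.

## Working session

There is one attempt and no reset: what is moved stays moved. The work goes in short steps, Python scripts to look and compute and a tool call to move; the robot and the scene stay as the last step left them, time stands still between calls to the robot, and variables do not carry over. Pictures are saved under pics/ and viewed, at most 10 in all, crops included, and the job is handed in when it is done.

Besides the shell and the picture viewer there is one more tool, called after "Request:" as a command line: name --argument value ..., lists and objects as JSON in quotes. drive_tool: Moves the arm, as the interface text tells. Its arguments: {"type":"object","properties":{"deltas":{"type":"array","items":{"type":"array"}},"newtons":{"type":"number"}},"required":["deltas"]}

```bash
mkdir -p pics
python3 - <<'E'
from workcell import manip
import cv2
for n in("scene","top"):
    cv2.imwrite(f"pics/{n}0.png",manip.capture(n)[:,:,::-1]); m=manip.camera_model(n); print(n,{k:(v if k!="camera_from_world" else __import__('numpy').round(v,3).tolist()) for k,v in m.items()})
print(manip.get_state())
E
```

```text
scene {'fx': 366.2204188410033, 'fy': 366.2204188410033, 'cx': 318.44590970186874, 'cy': 195.43014659448417, 'k1': 0.01671371718254135, 'camera_from_world': [[-0.219, 0.976, 0.002, 117.197], [-0.68, -0.155, 0.717, 310.034], [0.7, 0.156, 0.697, -1741.083], [0.0, 0.0, 0.0, 1.0]]}
top {'fx': 504.1650829654912, 'fy': 504.1650829654912, 'cx': 322.0529034944355, 'cy': 192.81913843372985, 'k1': 0.006431432847599475, 'camera_from_world': [[0.007, -1.0, 0.015, -9.164], [0.99, 0.009, 0.138, -592.952], [-0.138, 0.014, 0.99, -1375.667], [0.0, 0.0, 0.0, 1.0]]}
{'clock': 0.1, 'qpos': array([ 1.26120116e+00,  1.16431866e-01,  1.44219485e+00, -5.78150661e-05,
        1.58400161e+00, -3.78071311e-02]), 'joint_vel': array([ 0.00117249, -0.00226505, -0.00214374,  0.00126831, -0.00433737,
        0.00044678]), 'joint_efforts': array([ 2.67633164e-03, -7.22900677e+01, -6.23868084e+01,  7.82346376e-02,
        2.26622878e-02, -5.59587193e-05]), 'ee_pos': array([181.18495556, 650.05540637, 234.98539203]), 'tool_rot': array([-4.25595400e-01, -3.11250759e+00,  1.61797993e-03]), 'contact_force': array([-0.23909013, -0.63725994, -1.1587829 ]), 'ft_torque': array([0.0078472 , 0.00874433, 0.04060355]), 'grip_force': 0.0, 'finger_gap': 92.89895290276282}
```

View pics/top0.png

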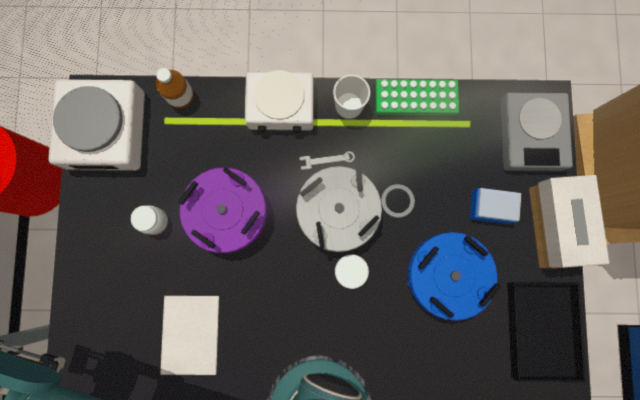

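View pics/scene0.png

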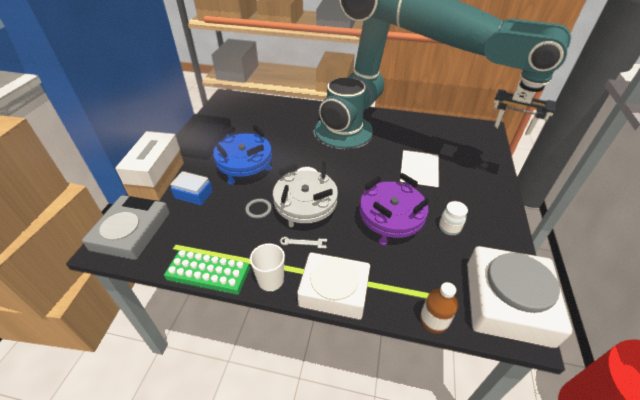

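Candidates in the top picture: purple holder (223,210), grey steel holder (339,208), blue holder (453,276). The task says blue and purple are look-alikes, so the steel one at (339,208) is meant. I'll check it in an enlarged crop.

```bash
cat > h.py <<'E'
import numpy as np, cv2
from workcell import manip
def K(m): return np.array([[m['fx'],0,m['cx']],[0,m['fy'],m['cy']],[0,0,1]]),np.array([m['k1'],0,0,0,0.])
def proj(n,P):
    m=manip.camera_model(n);k,d=K(m);T=np.array(m['camera_from_world'],float);F=np.diag([1,-1,-1.])
    return cv2.projectPoints(np.atleast_2d(P).astype(float),cv2.Rodrigues(F@T[:3,:3])[0],F@T[:3,3],k,d)[0][:,0]
def ray(n,uv,z):
    m=manip.camera_model(n);k,d=K(m);T=np.array(m['camera_from_world'],float)
    p=cv2.undistortPoints(np.array(uv,float).reshape(-1,1,2),k,d)[:,0]
    D=np.c_[p[:,0],-p[:,1],-np.ones(len(p))]@T[:3,:3]; C=-T[:3,:3].T@T[:3,3]
    return C+D*((z-C[2])/D[:,2])[:,None]
E
python3 - <<'E'
import cv2,numpy as np
from h import *
im=cv2.imread("pics/top0.png")[145:270,275:405]
cv2.imwrite("pics/crop1.png",cv2.resize(im,None,fx=4.6,fy=4.6,interpolation=cv2.INTER_CUBIC))
print(ray("top",[(339,208)],100).round(1), ray("top",[(339,208)],120).round(1))
E
```

```text
[[544.1 -49.3 100. ]] [[541.9 -48.3 120. ]]
```

View pics/crop1.png

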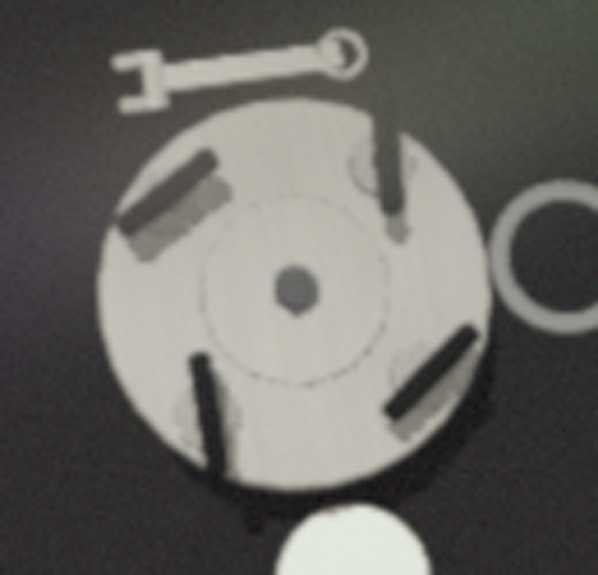

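The crop shows the steel lid with its boss at (297,290). The crosswise bars at UL (168,191) and LR (432,372) are the loose pair. UR (388,158) and LL (208,414) are the half-tight pair. I'll fit the bar geometry next.

Run:
```python
from h import *
from scipy.optimize import least_squares
E={"UL":[(122,224),(212,157)],"UR":[(386,104),(393,210)],"LL":[(199,355),(216,476)],"LR":[(389,413),(474,331)]}
u=lambda p:np.array(p)/4.6+[275,145]-.4
B={k:ray("top",u(v),156)[:,:2] for k,v in E.items()}
for k,v in B.items(): d=v[1]-v[0];print(k,v.mean(0).round(1),np.hypot(*d).round(1),(np.degrees(np.arctan2(d[1],d[0]))%180).round(1))
boss=ray("top",[u((297,290))],120)[0,:2];print("boss",boss)
lid=ray("top",[u((295,294))],100)[0,:2];print("lid",lid)
# lid outline centre
ks=["UL","LL","LR","UR"] # anticlockwise?
C=[v.mean(0) for v in B.values()];
f=lambda p:np.concatenate([p[:2]+90*np.array([np.cos(p[2]+i*np.pi/2),np.sin(p[2]+i*np.pi/2)])-B[k].mean(0) for i,k in enumerate(ks)])
r=least_squares(f,[*boss,np.radians(45)],loss="soft_l1",f_scale=2);p=r.x;print(p[:2],np.degrees(p[2]),r.fun.round(1))
for i,k in enumerate(ks):
    a=p[2]+i*np.pi/2;d=B[k][1]-B[k][0];t=np.degrees(np.arctan2(d[1],d[0])-a); t=(t+30)%180-30
    print(k,(p[:2]+90*np.array([np.cos(a),np.sin(a)])).round(1),"radial",np.degrees(a).round(1),"ccw of radial",t.round(1),"nut",(1.4-np.radians(t)).round(2))
s=manip.get_state();print(cv2.Rodrigues(s['tool_rot'])[0].round(3))
print([ray("top",[q],z)[0].round() for q,z in[((352,272),28),((398,201),8),((330,160),5),((497,206),75),((351,95),100)]])
```

```text
UL [594.6  26.1] 63.2 127.5
UR [614.9 -99. ] 60.6 3.6
LL [468.7   2.5] 67.6 8.5
LR [ 493.8 -122.1] 66.3 134.0
boss [542.89712646 -48.76779944]
lid [542.73121126 -48.5738333 ]
[543.11660943 -48.1305909 ] 55.548973612993464 [-0.5 -0.   0.2  0.3 -1.6 -0.2  2.5 -0. ]
UL [594.   26.1] radial 55.5 ccw of radial 72.0 nut 0.14
LL [468.9   2.8] radial 145.5 ccw of radial 42.9 nut 0.65
LR [ 492.2 -122.3] radial 235.5 ccw of radial 78.5 nut 0.03
UR [617.3 -99. ] radial 325.5 ccw of radial 38.0 nut 0.74
[[-0.963  0.268 -0.   ]
 [ 0.268  0.963 -0.001]
 [-0.    -0.001 -1.   ]]
[array([374., -89.,  28.]), array([ 576., -223.,    8.]), array([695., -27.,   5.]), array([ 556., -484.,   75.]), array([859., -82., 100.])]
```

```bash
cat >> h.py <<'E'
def to(x,y,z,ang):
    s=manip.get_state();R=cv2.Rodrigues(s['tool_rot'])[0]
    cur=np.degrees(np.arctan2(R[1,0],R[0,0]))
    print("t",round(s['clock'],2),"pos",s['ee_pos'].round(1),"ang",cur.round(1),"gap",round(s['finger_gap'],1))
    print("turn z",((cur-ang+180)%360-180).round(1),"shift cm",(R.T@(np.array([x,y,z])-s['ee_pos'])/10).round(2))
E
python3 -c "
from h import *
to(594,26,200,127.5)"
```

```text
t 0.1 pos [181.2 650.1 235. ] ang 164.4 gap 92.9
turn z 36.9 shift cm [-56.52 -49.03   3.55]
```

Request:
drive_tool --deltas '[[[0, 0, 18], [-28, -24.5, 0], 40], [[0, 0, 37], [-56.5, -49, 0], 40], [[0, 0, 37], [-56.5, -49, 0], 40], [[0, 0, 37], [-56.5, -49, 0], 40], [[0, 0, 37], [-56.5, -49, 0], 40], [[0, 0, 37], [-56.5, -49, 0], 40], [[0, 0, 37], [-56.5, -49, 0], 40], [[0, 0, 37], [-56.5, -49, 0], 40], [[0, 0, 37], [-56.5, -49, 0], 40], [[0, 0, 37], [-56.5, -49, 0], 40], [[0, 0, 37], [-56.5, -49, 0], 40], [[0, 0, 37], [-56.5, -49, 0], 40]]' --newtons 30

```text
clock: 1.6
ee_pos: [594.7, 24.5, 235.5]
tool_rot: [-1.392, -2.816, -0.0]
contact_force: [0.0, 0.5, 1.2]
finger_gap: 37.6
grip_force: 0.0
```

```bash
python3 -c "
from h import *
to(594,26,144,127.5)"
```

```text
t 1.6 pos [594.7  24.5 235.5] ang 127.4 gap 37.6
turn z -0.1 shift cm [0.16 0.04 9.15]
```

Request:
drive_tool --deltas '[[[0, 0, 0], [0.1, 0, 5], 40], [[0, 0, 0], [0.1, 0, 9.1], 40], [[0, 0, 0], [0.1, 0, 9.1], 40], [[0, 0, 0], [0.1, 0, 9.1], 0], [[0, 0, 0], [0.1, 0, 9.1], 0], [[0, 0, 0], [0.1, 0, 9.1], 0], [[0, 0, 0], [0.1, 0, 9.1], 0], [[0, 0, 0], [0.1, 0, 9.1], 0]]' --newtons 30

```text
clock: 2.6
ee_pos: [594.5, 28.0, 146.4]
tool_rot: [1.389, 2.814, 0.004]
contact_force: [6.8, 4.3, 2.9]
finger_gap: 13.0
grip_force: 29.8
```

```bash
python3 -c "
from h import *
to(594,26,144,95.5)
print(manip.get_state()['ft_torque'])
cv2.imwrite('pics/s1.png',cv2.resize(manip.capture('scene')[130:250,230:390,::-1],None,fx=4.5,fy=4.5,interpolation=cv2.INTER_CUBIC))"
```

```text
t 2.6 pos [594.5  28.  146.4] ang 127.5 gap 13.0
turn z 32.0 shift cm [-0.12 -0.16  0.24]
[ 0.7061608  -1.01235753  0.12832474]
```

View pics/s1.png

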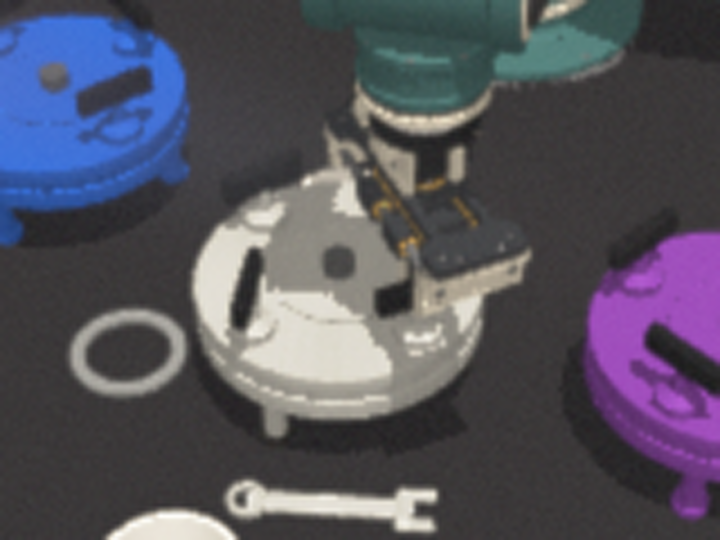

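The view shows the fingers closed on the UL bar at its middle, well clear of the neighbouring nuts. The gap reads 13.0 mm. I'll turn it to half.

Request:
drive_tool --deltas '[[[0, 0, 8], [0, 0, 0], 0], [[0, 0, 16], [0, 0, 0], 0], [[0, 0, 24], [0, 0, 0], 0], [[0, 0, 32], [0, 0, 0], 0], [[0, 0, 32], [0, 0, 0], 0], [[0, 0, 32], [0, 0, 0], 0]]'

```text
clock: 3.4
ee_pos: [595.3, 28.2, 146.4]
tool_rot: [2.111, 2.322, 0.008]
contact_force: [15.7, 6.4, -1.1]
finger_gap: 12.7
grip_force: 30.0
```

```bash
python3 -c "
from h import *
to(594,26,144,95.5)
print(manip.get_state()['ft_torque'],manip.get_state()['grip_force'])"
```

```text
t 3.4 pos [595.3  28.2 146.4] ang 95.5 gap 12.7
turn z -0.0 shift cm [-0.2  -0.15  0.24]
[ 0.92369723 -2.4627086  -0.08202606] 29.977474808692932
```

Request:
drive_tool --deltas '[[[0, 0, 0], [0, 0, 0], 40], [[0, 0, 0], [0, 0, 0], 40], [[0, 0, 0], [0, 0, 0], 40], [[0, 0, 0], [0, 0, -4], 40], [[0, 0, 0], [0, 0, -7], 40], [[0, 0, 0], [0, 0, -7], 40]]'

```text
clock: 4.15
ee_pos: [594.0, 27.3, 217.3]
tool_rot: [2.112, 2.322, 0.004]
contact_force: [0.0, -0.3, 0.3]
finger_gap: 37.3
grip_force: 0.0
```

```bash
python3 -c "
from h import *
to(493.5,-120.5,216,134)"
```

```text
t 4.15 pos [594.   27.3 217.3] ang 95.4 gap 37.3
turn z -38.6 shift cm [-13.76 -11.41   0.09]
```

Request:
drive_tool --deltas '[[[0, 0, -10], [-4, -3.5, 0], 40], [[0, 0, -20], [-8.5, -7, 0], 40], [[0, 0, -30], [-13.8, -11.4, 0], 40], [[0, 0, -38.5], [-13.8, -11.4, 0], 40], [[0, 0, -38.5], [-13.8, -11.4, 0], 40], [[0, 0, -38.5], [-13.8, -11.4, 3.5], 40], [[0, 0, -38.5], [-13.8, -11.4, 7.2], 40], [[0, 0, -38.5], [-13.8, -11.4, 7.2], 40], [[0, 0, -38.5], [-13.8, -11.4, 7.2], 0], [[0, 0, -38.5], [-13.8, -11.4, 7.2], 0], [[0, 0, -38.5], [-13.8, -11.4, 7.2], 0], [[0, 0, -38.5], [-13.8, -11.4, 7.2], 0]]' --newtons 30

```text
clock: 5.65
ee_pos: [493.3, -120.9, 143.7]
tool_rot: [1.229, 2.889, 0.001]
contact_force: [-0.1, 1.6, 6.5]
finger_gap: 12.7
grip_force: 29.9
```

```bash
python3 -c "
from h import *
to(493.5,-120.5,144,95.5)"
```

```text
t 5.65 pos [ 493.3 -120.9  143.7] ang 133.9 gap 12.7
turn z 38.4 shift cm [ 0.02  0.04 -0.03]
```

Request:
drive_tool --deltas '[[[0, 0, 9], [0, 0, 0], 0], [[0, 0, 18], [0, 0, 0], 0], [[0, 0, 27], [0, 0, 0], 0], [[0, 0, 36], [0, 0, 0], 0], [[0, 0, 38], [0, 0, 0], 0], [[0, 0, 38], [0, 0, 0], 0], [[0, 0, 38], [0, 0, 0], 40], [[0, 0, 38], [0, 0, 0], 40], [[0, 0, 38], [0, 0, 0], 40], [[0, 0, 38], [0, 0, -10], 40], [[0, 0, 38], [0, 0, -20], 40], [[0, 0, 38], [-15, 0, -25], 40]]'

```text
clock: 7.15
ee_pos: [526.0, -154.8, 312.3]
tool_rot: [2.099, 2.332, 0.003]
contact_force: [1.0, 1.8, -0.1]
finger_gap: 37.0
grip_force: 0.0
```

```bash
python3 -c "
from h import *
to(493.5,-120.5,144,95.5)
cv2.imwrite('pics/t2.png',cv2.resize(manip.capture('top')[145:270,275:405,::-1],None,fx=4.6,fy=4.6,interpolation=cv2.INTER_CUBIC))"
```

```text
t 7.15 pos [ 526.  -154.8  312.3] ang 96.0 gap 37.0
turn z 0.5 shift cm [ 3.78 -2.95 16.81]
```

View pics/t2.png

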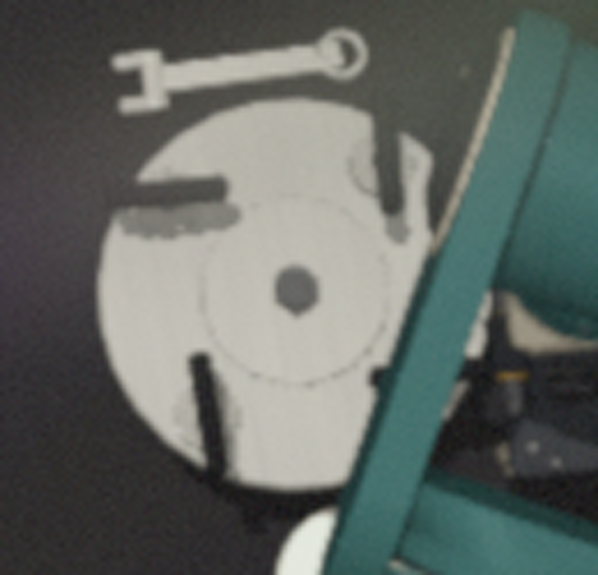

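UL's bar lies level at half (175,191). LR's left end shows at (376,378), also level, so all four are about half tight. Next I re-grip LR and tighten it fully.

Request:
drive_tool --deltas '[[[0, 0, 0.5], [3.8, -3, 4], 40], [[0, 0, 0.5], [3.8, -3, 9], 40], [[0, 0, 0.5], [3.8, -3, 13], 40], [[0, 0, 0.5], [3.8, -3, 16.8], 40], [[0, 0, 0.5], [3.8, -3, 16.8], 40], [[0, 0, 0.5], [3.8, -3, 16.8], 40], [[0, 0, 0.5], [3.8, -3, 16.8], 0], [[0, 0, 0.5], [3.8, -3, 16.8], 0], [[0, 0, 0.5], [3.8, -3, 16.8], 0], [[0, 0, 0.5], [3.8, -3, 16.8], 0]]' --newtons 35

```text
clock: 8.45
ee_pos: [494.5, -120.6, 140.6]
tool_rot: [2.11, 2.321, 0.006]
contact_force: [21.9, 0.8, -6.1]
finger_gap: 12.8
grip_force: 34.9
```

```bash
python3 -c "
from h import *
to(493.5,-120.5,144,54.5)"
```

```text
t 8.45 pos [ 494.5 -120.6  140.6] ang 95.4 gap 12.8
turn z 40.9 shift cm [ 0.02 -0.1  -0.34]
```

Request:
drive_tool --deltas '[[[0, 0, 5], [0, 0.2, -0.2], 0], [[0, 0, 12], [0, 0.2, -0.2], 0], [[0, 0, 20], [0, 0.2, -0.2], 0], [[0, 0, 28], [0, 0.2, -0.2], 0], [[0, 0, 35], [0, 0.2, -0.2], 0], [[0, 0, 41], [0, 0.2, -0.2], 0], [[0, 0, 41], [0, 0.2, -0.2], 0], [[0, 0, 41], [0, 0.2, -0.2], 0]]'

```text
clock: 9.45
ee_pos: [495.9, -120.9, 140.7]
tool_rot: [2.792, 1.436, 0.004]
contact_force: [24.9, -6.6, -22.2]
finger_gap: 13.1
grip_force: 35.1
```

```bash
python3 -c "
from h import *
to(493.5,-120.5,144,54.5)
print(manip.get_state()['ft_torque'])"
```

```text
t 9.45 pos [ 495.9 -120.9  140.7] ang 54.4 gap 13.1
turn z -0.1 shift cm [-0.11 -0.21 -0.33]
[-1.03066547 -3.88790147  0.35284188]
```

Request:
drive_tool --deltas '[[[0, 0, 0], [0, 0, 0], 40], [[0, 0, 0], [0, 0, 0], 40], [[0, 0, 0], [0, 0, 0], 40], [[0, 0, 0], [0, 0, -4], 40], [[0, 0, 0], [0, 0, -7.5], 40], [[0, 0, 0], [0, 0, -7.5], 40], [[0, 0, 0], [0, 0, -7.5], 40]]'

```text
clock: 10.32
ee_pos: [494.2, -120.5, 216.0]
tool_rot: [-2.794, -1.436, 0.001]
contact_force: [-0.5, -0.3, -0.6]
finger_gap: 37.1
grip_force: 0.0
```

```bash
python3 -c "
from h import *
to(595.5,28.5,216,95.5)"
```

```text
t 10.32 pos [ 494.2 -120.5  216. ] ang 54.4 gap 37.1
turn z -41.1 shift cm [18.01 -0.43 -0.  ]
```

Request:
drive_tool --deltas '[[[0, 0, -10], [4.5, 0, 0], 40], [[0, 0, -20], [9, -0.2, 0], 40], [[0, 0, -30], [14, -0.4, 0], 40], [[0, 0, -41], [18, -0.4, 0], 40], [[0, 0, -41], [18, -0.4, 0], 40], [[0, 0, -41], [18, -0.4, 3.5], 40], [[0, 0, -41], [18, -0.4, 7.1], 40], [[0, 0, -41], [18, -0.4, 7.1], 40], [[0, 0, -41], [18, -0.4, 7.1], 0], [[0, 0, -41], [18, -0.4, 7.1], 0], [[0, 0, -41], [18, -0.4, 7.1], 0], [[0, 0, -41], [18, -0.4, 7.1], 0]]'

```text
clock: 11.82
ee_pos: [595.7, 28.1, 146.9]
tool_rot: [2.114, 2.324, -0.0]
contact_force: [-6.8, -1.5, 7.3]
finger_gap: 12.7
grip_force: 35.0
```

```bash
python3 -c "
from h import *
to(595.5,28.5,145,54.5)"
```

```text
t 11.82 pos [595.7  28.1 146.9] ang 95.4 gap 12.7
turn z 40.9 shift cm [ 0.05 -0.01  0.19]
```

Request:
drive_tool --deltas '[[[0, 0, 8], [0, 0, 0], 0], [[0, 0, 16], [0, 0, 0], 0], [[0, 0, 24], [0, 0, 0], 0], [[0, 0, 32], [0, 0, 0], 0], [[0, 0, 41], [0, 0, 0], 0], [[0, 0, 41], [0, 0, 0], 0], [[0, 0, 41], [0, 0, 0], 0], [[0, 0, 41], [0, 0, 0], 40], [[0, 0, 41], [0, 0, 0], 40], [[0, 0, 41], [0, 0, 0], 40], [[0, 0, 41], [0, 0, -4], 40], [[0, 0, 41], [0, 0, -7.2], 40]]'

```text
clock: 13.32
ee_pos: [595.8, 28.3, 218.8]
tool_rot: [-2.793, -1.438, 0.0]
contact_force: [0.5, -1.0, 0.2]
finger_gap: 37.2
grip_force: 0.0
```

Request:
drive_tool --deltas '[[[0, 0, 0], [0, 0, 0], 40]]'

```text
clock: 13.45
ee_pos: [596.7, 28.3, 220.3]
tool_rot: [2.792, 1.437, 0.005]
contact_force: [-0.0, -0.4, -0.5]
finger_gap: 37.1
grip_force: 0.0
```

```bash
python3 -c "
from h import *
to(470,4,216,188)
cv2.imwrite('pics/t3.png',cv2.resize(manip.capture('scene')[130:250,230:390,::-1],None,fx=4.5,fy=4.5,interpolation=cv2.INTER_CUBIC))"
```

```text
t 13.45 pos [596.7  28.3 220.3] ang 54.5 gap 37.1
turn z -133.5 shift cm [-9.34 -8.9   0.38]
```

View pics/t3.png

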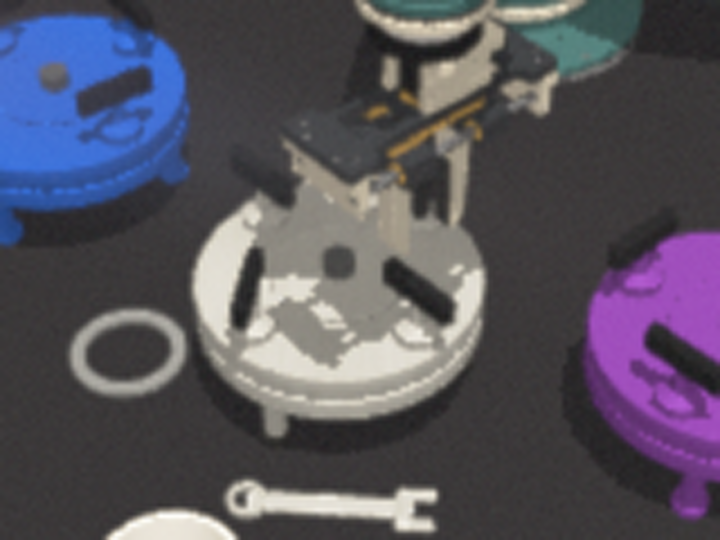

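UL (420,290) and LR (262,175) both point at the boss (339,262), so they are tight. The UR and LL bars are still half tight. Next is LL, using angle 8° instead of 188° for a shorter turn.

Request:
drive_tool --deltas '[[[0, 0, 10], [-2.3, -2.2, 0], 40], [[0, 0, 20], [-5, -4.5, 0], 40], [[0, 0, 30], [-7.5, -7, 0], 40], [[0, 0, 40], [-9.4, -8.9, 0], 40], [[0, 0, 46], [-9.4, -8.9, 0.3], 40], [[0, 0, 46], [-9.4, -8.9, 0.3], 40], [[0, 0, 46], [-9.4, -8.9, 0.3], 40]]'

```text
clock: 14.38
ee_pos: [468.8, 3.6, 214.1]
tool_rot: [-3.133, -0.235, 0.002]
contact_force: [-0.3, 0.4, -0.3]
finger_gap: 37.4
grip_force: 0.0
```

```bash
python3 -c "
from h import *
to(470,4,145,8)"
```

```text
t 14.38 pos [468.8   3.6 214.1] ang 8.6 gap 37.4
turn z 0.6 shift cm [ 0.13 -0.02  6.91]
```

Request:
drive_tool --deltas '[[[0, 0, 0], [0.1, 0, 3.5], 40], [[0, 0, 0], [0.1, 0, 7], 40], [[0, 0, 0], [0.1, 0, 7], 40], [[0, 0, 0], [0.1, 0, 7], 0], [[0, 0, 0], [0.1, 0, 7], 0], [[0, 0, 0], [0.1, 0, 7], 0], [[0, 0, 0], [0.1, 0, 7], 0]]'

```text
clock: 15.25
ee_pos: [470.4, 2.4, 145.9]
tool_rot: [3.13, 0.23, 0.003]
contact_force: [1.4, -12.2, 3.8]
finger_gap: 12.8
grip_force: 35.0
```

```bash
python3 -c "
from h import *
to(470,4,145,-35.5)"
```

```text
t 15.25 pos [470.4   2.4 145.9] ang 8.4 gap 12.8
turn z 43.9 shift cm [-0.02 -0.16  0.09]
```

Request:
drive_tool --deltas '[[[0, 0, 8], [0, 0.1, 0], 0], [[0, 0, 17], [0, 0.1, 0], 0], [[0, 0, 26], [0, 0.1, 0], 0], [[0, 0, 35], [0, 0.1, 0], 0], [[0, 0, 44], [0, 0.1, 0], 0], [[0, 0, 44], [0, 0.1, 0], 0], [[0, 0, 44], [0, 0.1, 0], 0], [[0, 0, 44], [0, 0.1, 0], 40], [[0, 0, 44], [0, 0.1, 0], 40], [[0, 0, 44], [0, 0.1, 0], 40], [[0, 0, 44], [0, 0.1, -4], 40], [[0, 0, 44], [0, 0.1, -7.2], 40]]'

```text
clock: 16.75
ee_pos: [469.9, 2.7, 217.9]
tool_rot: [-2.992, 0.959, -0.0]
contact_force: [0.7, 0.5, 0.5]
finger_gap: 37.3
grip_force: 0.0
```

Request:
drive_tool --deltas '[[[0, 0, 0], [0, 0, 0], 40]]'

```text
clock: 16.88
ee_pos: [470.7, 2.7, 219.0]
tool_rot: [-2.991, 0.959, -0.005]
contact_force: [0.0, 0.0, -1.1]
finger_gap: 37.2
grip_force: 0.0
```

```bash
python3 -c "
from h import *
to(617.5,-98,216,4)"
```

```text
t 16.88 pos [470.7   2.7 219. ] ang -35.5 gap 37.2
turn z -39.5 shift cm [17.8  -0.34  0.36]
```

Request:
drive_tool --deltas '[[[0, 0, -10], [4.5, 0, 0], 40], [[0, 0, -20], [9, -0.2, 0], 40], [[0, 0, -30], [14, -0.3, 0], 40], [[0, 0, -39.5], [17.8, -0.3, 0.3], 40], [[0, 0, -39.5], [17.8, -0.3, 0.3], 40], [[0, 0, -39.5], [17.8, -0.3, 3.5], 40], [[0, 0, -39.5], [17.8, -0.3, 7.2], 40], [[0, 0, -39.5], [17.8, -0.3, 7.2], 40], [[0, 0, -39.5], [17.8, -0.3, 7.2], 0], [[0, 0, -39.5], [17.8, -0.3, 7.2], 0], [[0, 0, -39.5], [17.8, -0.3, 7.2], 0], [[0, 0, -39.5], [17.8, -0.3, 7.2], 0]]'

```text
clock: 18.38
ee_pos: [616.8, -98.5, 145.9]
tool_rot: [3.139, 0.108, 0.002]
contact_force: [-0.9, 0.8, 6.9]
finger_gap: 12.9
grip_force: 35.0
```

```bash
python3 -c "
from h import *
to(617.5,-98,145,-35.5)"
```

```text
t 18.38 pos [616.8 -98.5 145.9] ang 3.9 gap 12.9
turn z 39.4 shift cm [ 0.07 -0.05  0.09]
```

Request:
drive_tool --deltas '[[[0, 0, 8], [0, 0, 0], 0], [[0, 0, 16], [0, 0, 0], 0], [[0, 0, 24], [0, 0, 0], 0], [[0, 0, 32], [0, 0, 0], 0], [[0, 0, 39.5], [0, 0, 0], 0], [[0, 0, 39.5], [0, 0, 0], 0], [[0, 0, 39.5], [0, 0, 0], 0], [[0, 0, 39.5], [0, 0, 0], 40], [[0, 0, 39.5], [0, 0, 0], 40], [[0, 0, 39.5], [0, 0, 0], 40], [[0, 0, 39.5], [0, 0, -4], 40], [[0, 0, 39.5], [0, 0, -8], 40]]'

```text
clock: 19.88
ee_pos: [616.2, -98.6, 225.3]
tool_rot: [2.991, -0.96, -0.002]
contact_force: [0.3, -0.9, 0.4]
finger_gap: 36.9
grip_force: 0.0
```

Request:
drive_tool --deltas '[[[0, 0, 0], [0, 6, -4], 40], [[0, 0, 0], [-2, 12, -10], 40], [[0, 0, 0], [-4, 18, -15], 40], [[0, 0, 0], [-6, 24, -15], 40], [[0, 0, 0], [-8, 30, -15], 40], [[0, 0, 0], [-8, 30, -15], 40], [[0, 0, 0], [-8, 30, -15], 40], [[0, 0, 0], [-8, 30, -15], 40]]'

```text
clock: 20.88
ee_pos: [377.0, -295.8, 374.5]
tool_rot: [-2.991, 0.96, -0.0]
contact_force: [0.2, -0.2, 0.3]
finger_gap: 37.2
grip_force: 0.0
```

```bash
python3 -c "
from h import *
to(617.5,-98,216,4)
cv2.imwrite('pics/t4.png',cv2.resize(manip.capture('top')[145:285,265:420,::-1],None,fx=4.2,fy=4.2,interpolation=cv2.INTER_CUBIC))"
```

```text
t 20.88 pos [ 377.  -295.8  374.5] ang -35.6 gap 37.2
turn z -39.6 shift cm [  8.03 -30.08  15.86]
```

View pics/t4.png

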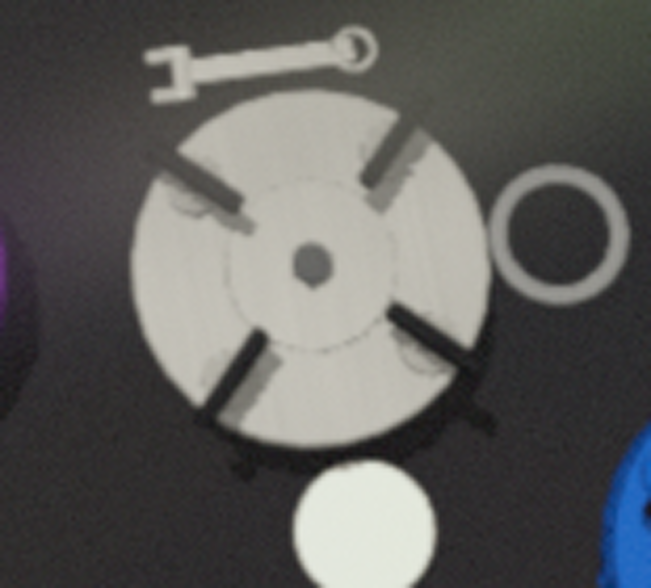

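All four bars point at the boss (313,265): UL (200,180), UR (395,150), LL (237,375), LR (428,335). The spanner, gasket and dish have not moved, and the arm is clear.

```bash
python3 -c "
from workcell import manip
print(manip.sign_off())"
```

```text
the job is handed in; nothing more can be done
None
```

The job is handed in at about 21 s: the loose pair was brought to half tight, then all four nuts were tightened to about their stops crosswise. The last picture shows all four bars pointing at the lid's centre and the spanner, gasket and dish unmoved; the tip box and jar were not in that view, but the arm did not go near them. The judge's result was not shown.

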